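# Turn a blotted well plate over onto the light box and register it in the corner

### The job

The washed 24-well plate has been blotted wells-down on the paper in front of the light box and is too wide to pick up. Push it square up against the front of the light box until it tips up and over onto the lit panel, wells up, then slide it home into the corner of the two dark metal rails so that it sits flat and snug against both. Its clear bottom is thin glass: push gently throughout, and leave the things around it alone.

Things in the scene. Friction and masses are not known exactly. Their poses are not given: they have to be found in the camera images.
- plate: 24-well plate, a flat slab 85.5 (its x) by 127.8 (its y) by 14.4 mm with plain square sides, smooth blue aluminium with a pale glass bottom, 0.16 to 0.26 kg, loose. It starts wells-down on the bench. Origin: centre of the well face (on the bench at the start). Its z axis points out through the glass: up at the start, straight down once turned over. It must never be pressed with over 20 N.
- plate_center (a point): centre of the plate, in the middle of its thickness. With one long edge against the light box's front, fingers pushing along the plate with 4 to 9 N can carry its other long edge up by friction; less slips at the fingers. Upright it stands by itself on its 14.4 mm wide side.
- light_box: LED light box, white, fixed; 160 deep (its x) by 260 wide (its y) by 16.5 mm high, its flat top a glowing panel under a non-slip silicone cover. Origin: centre of its underside, on the bench. Its x axis points away from the robot, y to the left; its front is a smooth upright wall at x = -80 mm. Two dark metal rails 10 mm thick stand 7 mm above its top, see corner.
- corner (a point): where the inner faces of the two rails meet, on the light box's top (16.5 mm up), at x = +62, y = +85 mm of the light box; axes as the light box. The back rail runs 190 mm from it to -y, the left rail 87 mm to -x. A plate pushed home has its centre 42.75 mm in front of this point (-x) and 63.9 mm to its right (-y).
- front_edge (a point): middle of the light box's upper front edge, 16.5 mm up. Axes as the light box
- pipettor: grey and green pipettor lying on the bench left of the work, 280 mm long, loose, a bystander; origin under its middle
- wash_bottle: white wash bottle with a red cap, 221 mm high, left of the light box, loose, a bystander; origin under its middle
- notebook: dark blue notebook, 208 x 148 x 10 mm, right of the work, loose, a bystander, with a marker on it; origin under its middle

How it is judged:
On the way, in this order (a step that is already met when the one before it is completed fails the run):
1. the plate is tipped up on its edge at the front of the light box (angle between plate's own z axis and vertical between 0.8 and 1.9 rad and x of plate_center in the frame of front_edge between -0.09 and 0.03 m and z of plate_center in the frame of front_edge below 0.06 m), for 0.1 s.
2. the plate lies turned over, wells up, on the light box (angle between plate's own z axis and vertical above 3.05 rad and z of plate_center in the frame of light_box between 0.02 and 0.028 m), for 0.2 s.
At the end, for the whole second after the job is handed in: The plate lies flat, wells up, on the light box's panel, within 3 mm of both rails and square to them within 2 degrees, at rest (angle between plate's own z axis and vertical above 3.1 rad and x of plate_center in the frame of corner between -0.0458 and -0.04 m and y of plate_center in the frame of corner between -0.0669 and -0.061 m and z of plate_center in the frame of corner below 0.009 m and angle between the x axis of plate and the x axis of light_box, either way round below 0.035 rad and linear speed of plate below 0.01 m/s); the robot touches nothing.
It fails at once if the fingers press the plate with more than 20 N (contact force between the fingers and plate above 20 N).
It fails at once if the pipettor is moved by more than 20 mm (distance of pipettor from where it was at the start of the episode above 0.02 m).
It fails at once if the wash bottle is moved by more than 20 mm (distance of wash_bottle from where it was at the start of the episode above 0.02 m).
It fails at once if the notebook is moved by more than 20 mm (distance of notebook from where it was at the start of the episode above 0.02 m).
It also fails if it takes over 72 s, if anything falls off the work surface, if the arm or the gripper's body presses on something with over 40 N, if the wrist force passes 120 N, or if a joint passes its speed limit or range.

### The arm

A 6-joint arm with a two-finger parallel gripper is mounted at the origin on a cart in front of the work surface, level with it; the furniture and walls round the work are solid. World frame = base frame: x ahead of the robot, y to its left, z up, the work surface at z = 0. Lengths are in m, angles in rad, forces in N, time in s.
With the tool pointing down it reaches from about 0.35 to 0.8 m from the base axis. Payload 7.3 kg.
Tool frame: the origin (TCP) lies midway between the tips of the shut fingers; the grasp point (between the pads) lies 19 mm behind it; z points along the fingers, y is the line along which they close (so a half turn about z gives the same grasp; the last joint's range is limited). The gripper opens to 85 mm and grips with 20 to 120 N. Pads are 22 mm wide; open, the fingers measure 114 mm over their backs; the gripper's body (76 mm by 85 mm) begins 54 mm behind the grasp point. The pads swing forward as they close: fully open they stand 13 mm farther back than shut.
Start: joints at [1.127, 0.342, 1.524, -0, 1.275, -0.146], TCP at [0.154, 0.502, 0.231] pointing down, gripper open.
Joint ranges: [-2.53, 2.53], [-0.77, 2.02], [0.04, 2.7], [-1, 4.14], [0.28, 2.66], [-3.11, 3.11]. Speed limits (rad/s): [2.57, 2.57, 3.14, 3.14, 3.14, 3.14].

### API

Orientations are given as a unit quaternion [x, y, z, w].
In Python, from workcell import r, imaging, planner, finish_job gives the robot as it stands (r), with the cameras (imaging), the job as plain functions and the kinematics (planner). Calls block until the motion is done:
- r.reach(position, orientation): joint-space move of the TCP to a pose.
- r.move_straight(position, orientation=None, speed=0.15, max_force=None): straight line of the TCP; orientation=None keeps the orientation; speed is the mean speed in m/s. With max_force (N) it stops when the force on the tool has changed by that much, and returns True; else False.
- r.movej(angles): joint-space move.
- r.command_gripper(opening, force=None): finger opening in m; force is the grip in N (None keeps the last); returns when the fingers have stopped.
- r.hold(seconds).
- planner.solve_ik(position, orientation): joint angles nearest the present ones, or None.
- r.read_state(): the state.
- imaging.get_image(name): name is "scene" or "top" or "wrist"; returns the picture (480x640x3 uint8, red, green, blue); there is no depth.
- imaging.camera_model(name): a dict with "K" (3x3 intrinsics, pixels), "k1" (the pictures are not rectified: a ray, as slopes to the right and down, at radius r is drawn at 1 + k1 r^2 times it, then the intrinsics apply), "R" (3x3) and "t" (3): a world point X has camera coordinates R X + t; the wrist camera has in their place "tool_from_camera" (4x4, takes a point from camera to tool coordinates, whose origin is the TCP and whose axes are the flange's). Camera axes: x right, y down, z forward; pixel columns grow to the right and rows downward; lengths in m; the calibration is good to about 2 mm. A picture is of the moment at which its call begins: read the wrist's pose just before it. camera_model takes no time and is no camera call.
A pose or a line that the arm cannot do raises r.PlanningError and nothing moves.
- finish_job(): hands the job in; it is judged then, once.
The state is a dict: "time_s": time; "joint_positions": joint angles; "dq": joint speeds; "tau": joint torques, N m; "eef_pos": TCP position; "eef_rot": TCP orientation; "contact_force": force on the tool from outside, world axes, zero at the start; "torque": the same for the moment, N m; "grip_width": finger opening in m; "grip_force": force on a finger pad.
Only numpy, scipy, OpenCV 4.12 (cv2) and the standard library are available. Lean on these libraries where they do the work, as an engineer would, in place of code of your own. Each camera call takes 0.05 s, during which the arm holds its last target. There are 200 camera calls.

## Working session

There is one attempt and no reset: what is moved stays moved. The work goes in short steps, each a Python script; the robot and the scene stay as the last script left them, time stands still between calls to the robot, and variables do not carry over. Pictures are saved under pics/ and viewed, at most 12 in all, crops included, and the job is handed in when it is done.

```bash
mkdir -p pics; ls; python3 - <<'E'
from workcell import r, imaging, planner, finish_job
import cv2
s=r.read_state(); print(s)
for n in ("scene","top"):
    im=imaging.get_image(n); cv2.imwrite(f"pics/{n}0.png",im[:,:,::-1]); print(imaging.camera_model(n))
print(imaging.camera_model("wrist"))
E
```

```text
pics
workcell.py
{'time_s': 0.0, 'joint_positions': array([ 1.12697175e+00,  3.42760190e-01,  1.52500939e+00, -5.44107582e-05,
        1.27537073e+00, -1.45976367e-01]), 'dq': array([-0.00077101, -0.00018483, -0.00116209,  0.00190482, -0.001062  ,
        0.00206012]), 'tau': array([-1.04123483e-03, -4.33681655e+01, -2.46010476e+01, -2.91165679e-04,
        8.08081299e-03, -7.77725489e-06]), 'eef_pos': array([0.15388169, 0.50153326, 0.23060916]), 'eef_rot': array([ 1.48366336e-01,  9.88932167e-01, -7.47982503e-04, -2.00010678e-04]), 'contact_force': array([ 0.33672217,  0.39711134, -0.48846404]), 'torque': array([-0.02500482, -0.03845884,  0.06377574]), 'grip_force': 0.0, 'grip_width': 0.08531476271968198}
{'K': array([[558.4692182 ,   0.        , 321.34051781],
       [  0.        , 558.4692182 , 248.0022959 ],
       [  0.        ,   0.        ,   1.        ]]), 'k1': -0.07920547532839611, 'R': array([[ 0.65756312, -0.75338895, -0.00397976],
       [-0.49269913, -0.42602298, -0.75878323],
       [ 0.56996343,  0.50090869, -0.65133108]]), 't': array([-0.40828022,  0.31763763,  1.043
[... 251 characters left out ...]
       [-0.97405318, -0.08644471, -0.20915954],
       [ 0.20782058,  0.02430984, -0.97786484]]), 't': array([-0.05263166,  0.58571652,  1.12498501])}
{'K': array([[336.694856  ,   0.        , 324.96632506],
       [  0.        , 336.694856  , 237.28663329],
       [  0.        ,   0.        ,   1.        ]]), 'k1': 0.01707614799095025, 'tool_from_camera': array([[-8.02225194e-04, -9.55183516e-01, -2.96013188e-01,
         7.46251637e-02],
       [ 9.99999675e-01, -7.41897346e-04, -3.16123815e-04,
        -1.27458199e-03],
       [ 8.23448587e-05, -2.96013345e-01,  9.55183800e-01,
        -1.42452461e-01],
       [ 0.00000000e+00,  0.00000000e+00,  0.00000000e+00,
         1.00000000e+00]])}
```

View pics/top0.png

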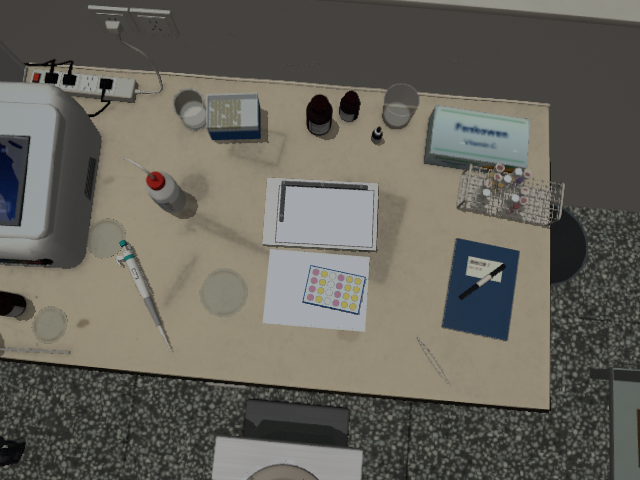

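View pics/scene0.png

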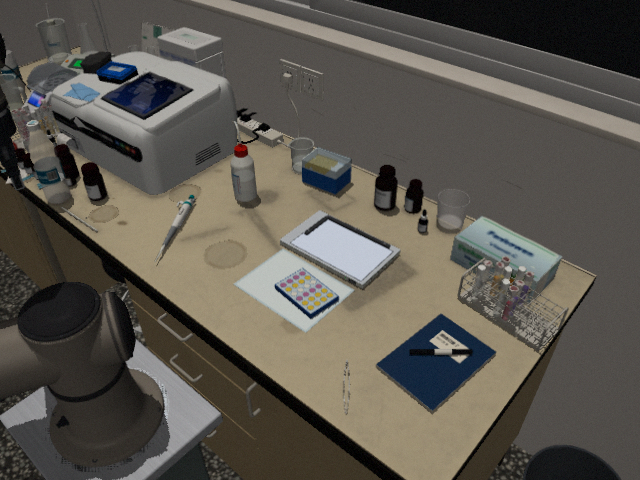

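The top view shows the plate at about (334,289), the light box spanning (265,178)–(378,250), with its rails at the back and left. I'll zoom in to get the corners.

```bash
cat > geo.py <<'E'
import numpy as np, cv2
from workcell import r, imaging, planner, finish_job
def ray(name,uv):
    m=imaging.camera_model(name);K=m["K"];R=m["R"];t=m["t"]
    d=cv2.undistortPoints(np.array([[uv]],float),K,np.array([m["k1"],0,0,0.]))[0,0]
    return -R.T@t, R.T@np.array([d[0],d[1],1])
def at(name,uv,z):
    c,d=ray(name,uv); return c+d*(z-c[2])/d[2]
def proj(name,X):
    m=imaging.camera_model(name); X=np.atleast_2d(X).astype(float)
    rv,_=cv2.Rodrigues(m["R"])
    return cv2.projectPoints(X,rv,m["t"],m["K"],np.array([m["k1"],0,0,0.]))[0][:,0]
E
python3 - <<'E'
from geo import *
im=cv2.imread("pics/top0.png")
c=im[170:335,255:390]
c=cv2.resize(c,None,fx=3.6,fy=3.6,interpolation=cv2.INTER_CUBIC); cv2.imwrite("pics/crop1.png",c)
b,g,rr=[im[...,i].astype(int) for i in range(3)]
# plate: saturated blue outline
m=((b-rr>25)&(b>40)).astype(np.uint8); m[:, :250]=0; m[:,390:]=0; m[:255]=0; m[330:]=0
p=cv2.findNonZero(m); print(len(p)); rc=cv2.minAreaRect(p); print(rc); 
box=cv2.boxPoints(rc)
for q in box: print(q,at("top",q,0.0144))
E
```

```text
196
((333.91656494140625, 289.21337890625), (57.4849739074707, 38.52184295654297), 12.380756378173828)
[301.71283 301.86377] [0.45089593 0.00065139 0.0144    ]
[309.97217 264.2378 ] [ 0.53714161 -0.01016181  0.0144    ]
[366.1203 276.563 ] [ 0.52035234 -0.13854853  0.0144    ]
[357.86096 314.18896] [ 0.43475184 -0.12599949  0.0144    ]
```

View pics/crop1.png

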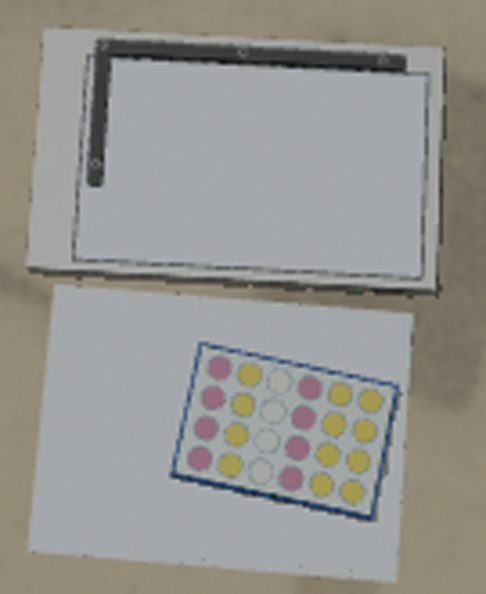

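The crop shows the box's top corners at about (45,28), (443,46), (438,290) and (28,268). The rails' inner corner is at (110,58). The plate is already segmented, so next I fit the box pose.

```bash
python3 - <<'E'
from geo import *
from scipy.optimize import least_squares
c=np.array([(45,28),(443,46),(438,290),(28,268),(110,58)],float); px=(c+.5)/3.6-.5+[255,170]
M=np.array([(.08,.13,.0165),(.08,-.13,.0165),(-.08,-.13,.0165),(-.08,.13,.0165),(.062,.085,.0235)])
def T(p,X): 
    R=np.array([[np.cos(p[2]),-np.sin(p[2]),0],[np.sin(p[2]),np.cos(p[2]),0],[0,0,1]]); return X@R.T+[p[0],p[1],0]
s=least_squares(lambda p:(proj("top",T(p,M))-px).ravel(),[.65,-.05,0]); p=s.x
print("box",p,s.fun.round(2))
print("plate yaw", [np.arctan2(-.0108,.08625),np.arctan2(-.12838,-.0168)+np.pi/2,np.arctan2(.0125,-.0856)+np.pi, np.arctan2(.12665,.01614)-np.pi/2])
d=np.array([.4858,-.0685])-p[:2]; cc,ss=np.cos(p[2]),np.sin(p[2])
print("plate in box", cc*d[0]+ss*d[1], -ss*d[0]+cc*d[1])
im=cv2.imread("pics/scene0.png")
pc=np.array([(sx*.04275,sy*.0639,.0144) for sx,sy in((1,1),(1,-1),(-1,-1),(-1,1))])
for X,col in((T(p,M[:4]),(0,0,255)),(T([.4858,-.0685,-.127],pc),(0,255,0))):
    cv2.polylines(im,[np.int32(proj("scene",X)*16+8)],True,col,1,shift=4)
cv2.imwrite("pics/ov.png",cv2.resize(im[200:340,225:410],None,fx=4,fy=4))
E
```

```text
box [ 0.65740078 -0.02446685  0.04014893] [-0.35  0.19  0.27  0.28  0.12 -0.17 -0.24  0.5   0.2  -0.83]
plate yaw [np.float64(-0.1245690356393832), np.float64(-0.13012209799092722), np.float64(6.138182164804073), np.float64(-0.12675458579864451)]
plate in box -0.1732299051287716 -0.03710993202892318
```

View pics/ov.png

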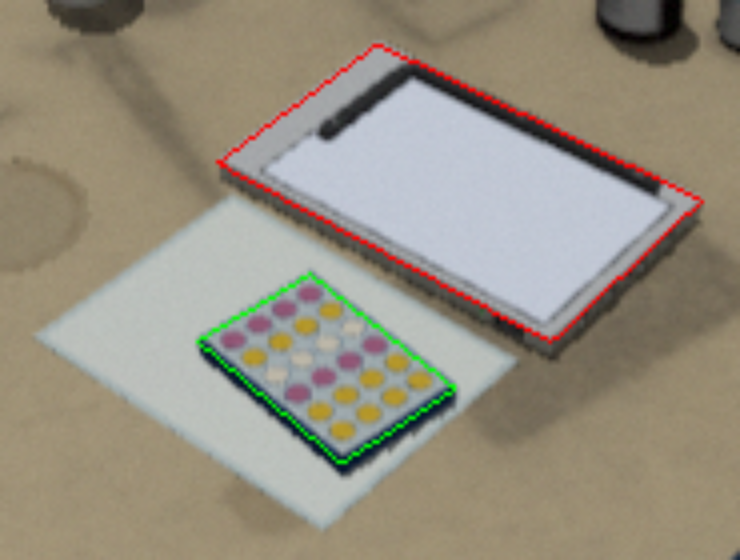

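```bash
cat >> geo.py <<'E'
BX,BY,BT=0.6574,-0.02447,0.0401
Rb=np.array([[np.cos(BT),-np.sin(BT)],[np.sin(BT),np.cos(BT)]])
def W(X,Y,z): return np.r_[Rb@[X,Y]+[BX,BY],z]
def Q(yaw=0.): a=(BT+yaw)/2; return np.array([-np.sin(a),np.cos(a),0,0])
def pos():
    p=r.read_state()["eef_pos"]; return np.r_[Rb.T@(p[:2]-[BX,BY]),p[2]]
def F(): # force of tool on world, box axes
    f=-np.array(r.read_state()["contact_force"]); return np.r_[Rb.T@f[:2],f[2]]
def rep(*a): print(*a,"t=%.2f"%r.read_state()["time_s"],"pos",pos().round(4),"F",F().round(2))
def snap(name,fn,crop=None,k=1):
    im=imaging.get_image(name)[:,:,::-1]
    if crop: im=im[crop[1]:crop[3],crop[0]:crop[2]]
    cv2.imwrite("pics/"+fn,cv2.resize(im,None,fx=k,fy=k))
E
python3 - <<'E'
from geo import *
r.reach(W(-.255,-.031,.06),Q()); rep()
print(r.read_state()["joint_positions"].round(3))
r.move_straight(W(-.255,-.031,-.008),Q(),speed=.08,max_force=8); rep("down")
hit=r.move_straight(W(-.195,-.031,-.008),speed=.04,max_force=6); rep(hit)
hit=r.move_straight(W(-.165,-.031,-.008),speed=.015,max_force=5); rep(hit)
snap("top","c2.png",(255,170,390,335),3.6)
E
```

```text
t=2.39 pos [-0.2547 -0.0306  0.0602] F [ 0.14 -1.11  0.28]
[-0.348  0.385  2.047  0.     0.709 -1.96 ]
down t=3.39 pos [-0.2547 -0.0311 -0.0077] F [-0.21  0.24 -0.14]
False t=5.04 pos [-0.195  -0.031  -0.0079] F [-0.17  0.65  0.18]
True t=6.36 pos [-0.1748 -0.0307 -0.0085] F [ 0.05  0.05 -0.61]
```

View pics/c2.png

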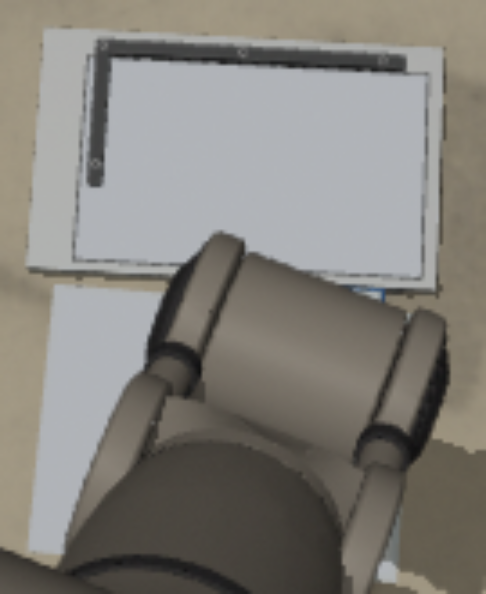

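```bash
python3 - <<'E'
from geo import *
from scipy.spatial.transform import Rotation as Ro
s=r.read_state(); print(s["eef_rot"],Q(),s["joint_positions"].round(3),s["grip_width"])
R=Ro.from_quat(s["eef_rot"]).as_matrix(); print(R.round(3)); p=s["eef_pos"]
for y in(-.05,.05):
  for z in (-.013,-.07,-.15): print(y,z,((proj("top",p+R@[0,y,z])[0]-[255,170])*3.6).round())
rep()
snap("scene","c3.png",(225,180,425,330),4)
E
```

```text
[-2.00180019e-02  9.99798806e-01  3.71492000e-04 -1.22047611e-03] [-0.02004866  0.99979901  0.          0.        ] [-0.285  0.615  1.883 -0.     0.646 -1.896] 0.08533271003126719
[[-0.999 -0.04  -0.002]
 [-0.04   0.999  0.001]
 [ 0.002  0.001 -1.   ]]
-0.05 -0.013 [353. 436.]
-0.05 -0.07 [360. 426.]
-0.05 -0.15 [372. 408.]
0.05 -0.013 [193. 429.]
0.05 -0.07 [193. 417.]
0.05 -0.15 [193. 400.]
t=6.41 pos [-0.1749 -0.0307 -0.0086] F [-0.01  0.14 -0.02]
```

View pics/c3.png

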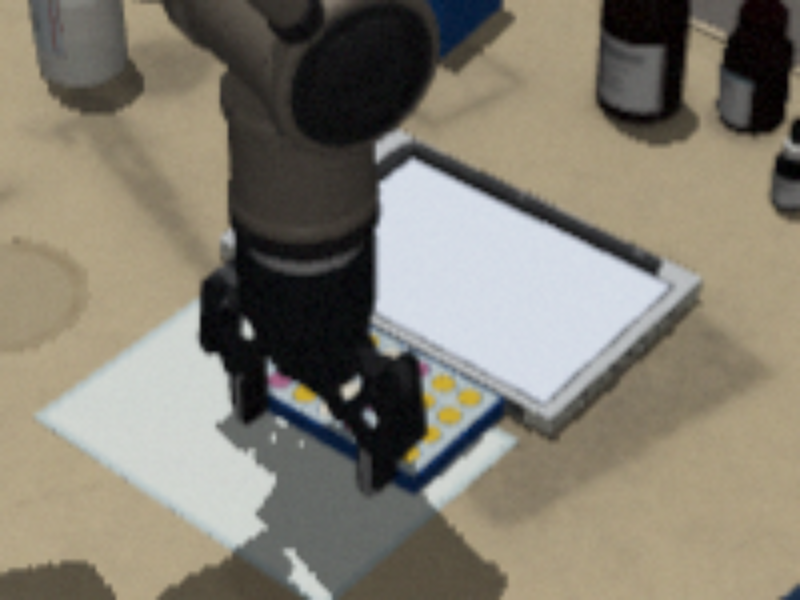

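The gripper is square behind the plate. The plate is flush against the box front, with the fingers inside both of its ends. Next I'll probe how force rises with small increments.

```bash
python3 - <<'E'
from geo import *
p=pos(); rep()
X=p[0]
for i in range(12):
    X+=.0007
    r.move_straight(W(X,-.031,-.008),Q(),speed=.02); rep(round(X,4))
    if F()[0]>4.5: break
E
```

```text
t=6.46 pos [-0.1751 -0.0306 -0.0087] F [-0.42 -0.81  0.06]
-0.1744 t=6.71 pos [-0.1745 -0.0309 -0.0081] F [-0.04  0.   -0.54]
-0.1737 t=6.96 pos [-0.1744 -0.0309 -0.0082] F [ 4.3  -0.1  -1.94]
-0.173 t=7.21 pos [-0.1744 -0.0307 -0.0082] F [ 6.    0.65 -3.57]
```

```bash
cat > lift.py <<'E'
from geo import *
import json,sys
th0,th1,step,N0=map(float,sys.argv[1:5])   # degrees
try: d=json.load(open("d.json"))
except Exception: d=.0012
h=.005; X0=-.1743+.0855; th=th0
while th<th1-1e-6:
    th+=step; t=np.radians(th); c,s=np.cos(t),np.sin(t)
    X=X0-(.0144-h)*s-.0855*c+d*c; z=.0855*s+h*c-.013-d*s
    r.move_straight(W(X,-.031,z),Q(),speed=.03)
    f=np.mean([F() for _ in range(3)],0); N=f[0]*c-f[2]*s; T=f[0]*s+f[2]*c
    print("%.1f N %.1f T %.1f Fy %.1f d %.4f t %.1f"%(th,N,T,f[1],d,r.read_state()["time_s"]), (pos()-[X,-.031,z]).round(4))
    d+=float(np.clip((N0-N)/6000,-.0007,.0006))
    if np.hypot(N,T)>13 or (N<1 and th>th0+3*step): print("STOP");break
json.dump(d,open("d.json","w"))
E
python3 lift.py 0 20 2 6.5
```

```text
2.0 N 5.3 T -0.0 Fy 0.5 d 0.0012 t 7.5 [-0.001   0.0003 -0.0002]
4.0 N 6.6 T 1.9 Fy 1.1 d 0.0014 t 7.7 [-0.0009  0.0002 -0.    ]
6.0 N 5.3 T 1.6 Fy -0.2 d 0.0014 t 8.0 [-0.0007  0.0002  0.0002]
8.0 N 5.7 T 1.5 Fy 0.8 d 0.0016 t 8.2 [-0.0007  0.0002  0.0003]
10.0 N 6.4 T 1.7 Fy -0.2 d 0.0017 t 8.5 [-0.0007  0.0002  0.0003]
12.0 N 6.3 T 0.5 Fy -0.3 d 0.0017 t 8.7 [-0.0005  0.0002  0.0004]
14.0 N 6.8 T 1.2 Fy 0.3 d 0.0018 t 9.0 [-0.0004  0.0001  0.0005]
16.0 N 5.5 T 1.6 Fy -0.3 d 0.0017 t 9.2 [-0.0002  0.0001  0.0005]
18.0 N 5.3 T 1.4 Fy -0.0 d 0.0019 t 9.5 [-0.0002  0.0001  0.0006]
20.0 N 5.9 T 1.0 Fy -0.3 d 0.0021 t 9.7 [-0.0003  0.0001  0.0006]
```

```bash
python3 lift.py 20 56 2 6.5; python3 - <<'E'
from geo import *
snap("scene","c4.png",(225,150,425,300),4)
E
```

```text
22.0 N 6.4 T 0.7 Fy -1.3 d 0.0022 t 10.0 [-0.0002  0.0001  0.0006]
24.0 N 5.2 T 1.5 Fy -1.0 d 0.0022 t 10.2 [-0.      0.      0.0007]
26.0 N 6.0 T 1.2 Fy -0.9 d 0.0024 t 10.5 [-0.0002  0.0001  0.0007]
28.0 N 6.5 T 1.3 Fy -0.4 d 0.0025 t 10.7 [-0.0001  0.      0.0007]
30.0 N 6.4 T 1.3 Fy 1.0 d 0.0025 t 11.0 [0.0001 0.     0.0008]
32.0 N 5.8 T 1.6 Fy 0.2 d 0.0025 t 11.2 [0.0002 0.     0.0008]
34.0 N 6.6 T 1.9 Fy 0.1 d 0.0026 t 11.5 [ 0.0002 -0.      0.0009]
36.0 N 6.0 T 1.2 Fy -0.2 d 0.0026 t 11.7 [ 0.0004 -0.0001  0.0009]
38.0 N 7.1 T 0.2 Fy -1.2 d 0.0027 t 12.0 [ 0.0004 -0.0001  0.0008]
40.0 N 5.4 T 0.9 Fy -1.2 d 0.0026 t 12.2 [ 0.0006 -0.0001  0.0008]
42.0 N 6.8 T 1.0 Fy 0.4 d 0.0028 t 12.5 [ 0.0004 -0.0001  0.0008]
44.0 N 7.9 T 0.6 Fy -1.1 d 0.0027 t 12.7 [ 0.0006 -0.0001  0.0008]
46.0 N 6.2 T 0.9 Fy -0.1 d 0.0025 t 13.0 [ 0.0007 -0.0001  0.0006]
48.0 N 6.1 T 0.9 Fy -1.1 d 0.0025 t 13.2 [ 0.0002 -0.0001  0.0002]
50.0 N 6.5 T 1.2 Fy 0.6 d 0.0026 t 13.5 [ 0.0001 -0.      0.0002]
52.0 N 7.5 T 1.7 Fy -0.7 d 0.0026 t 13.7 [0.0001 0.     0.0002]
54.0 N 6.6 T 0.2 Fy -0.7 d 0.0024 t 14.0 [0.0004 0.     0.0003]
56.0 N 7.6 T 0.2 Fy -0.5 d 0.0024 t 14.2 [0.0003 0.     0.0003]
```

View pics/c4.png

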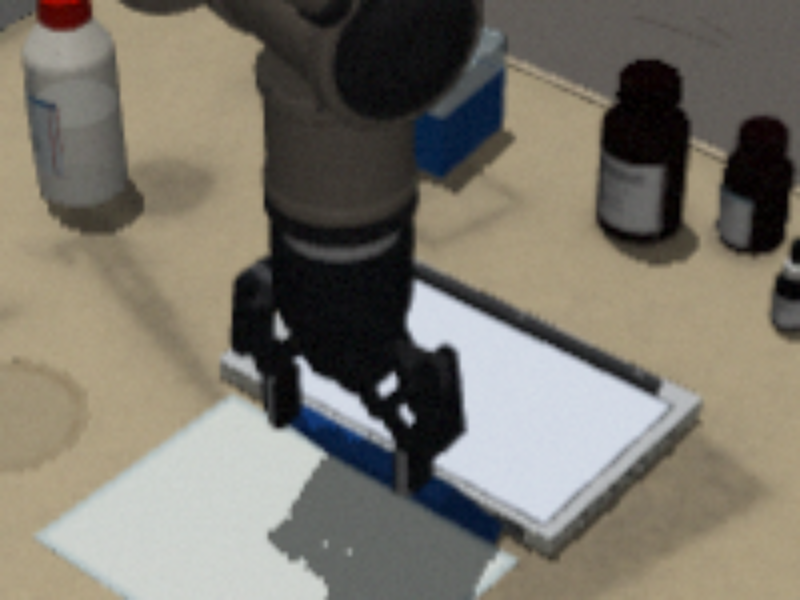

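The plate is tipped up evenly by about 55° at the front wall, held by both fingers. I'll continue to near vertical.

```bash
python3 lift.py 56 86 2 5.5; python3 - <<'E'
from geo import *
rep()
p=pos()
r.move_straight(W(p[0],p[1],p[2]+.035),speed=.06); rep("up")
snap("scene","c5.png",(225,150,425,300),4)
E
```

```text
58.0 N 5.7 T 0.8 Fy -0.7 d 0.0022 t 14.5 [ 0.0006 -0.      0.0003]
60.0 N 7.2 T -0.0 Fy -0.8 d 0.0022 t 14.8 [ 0.0007 -0.      0.0004]
62.0 N 4.8 T 0.1 Fy -0.3 d 0.0019 t 15.0 [ 0.0008 -0.0001  0.0003]
64.0 N 7.0 T 0.7 Fy -0.4 d 0.0020 t 15.3 [ 0.0005 -0.0001  0.0003]
66.0 N 4.5 T 0.5 Fy 0.3 d 0.0018 t 15.5 [ 0.0006 -0.0001  0.0002]
68.0 N 7.8 T -0.2 Fy -0.7 d 0.0019 t 15.8 [ 0.0003 -0.0001  0.0003]
70.0 N 5.8 T 0.5 Fy -0.6 d 0.0016 t 16.0 [ 0.0004 -0.0001  0.0001]
72.0 N 5.4 T 0.0 Fy -1.1 d 0.0015 t 16.3 [ 0.0003 -0.0001  0.0001]
74.0 N 7.2 T -0.4 Fy 0.5 d 0.0015 t 16.5 [ 0.0004 -0.0001  0.0003]
76.0 N 5.6 T -0.8 Fy 0.4 d 0.0012 t 16.8 [ 0.0003 -0.0001  0.0001]
78.0 N 6.3 T 0.2 Fy 0.6 d 0.0012 t 17.0 [ 0.0004 -0.0001  0.0002]
80.0 N 5.5 T -0.9 Fy -0.4 d 0.0011 t 17.3 [ 0.0004 -0.0001  0.0002]
82.0 N 7.1 T -0.4 Fy -0.5 d 0.0011 t 17.5 [ 0.0006 -0.0001  0.0004]
84.0 N 6.4 T 0.4 Fy -0.6 d 0.0008 t 17.8 [ 0.0004 -0.0001  0.0002]
86.0 N 6.2 T -0.2 Fy 0.3 d 0.0007 t 18.0 [ 0.0004 -0.0001  0.0002]
t=18.01 pos [-0.1037 -0.0311  0.0722] F [ 0.18  0.26 -6.18]
up t=18.74 pos [-0.1039 -0.0311  0.1071] F [ 0.51  0.16 -0.93]
```

View pics/c5.png

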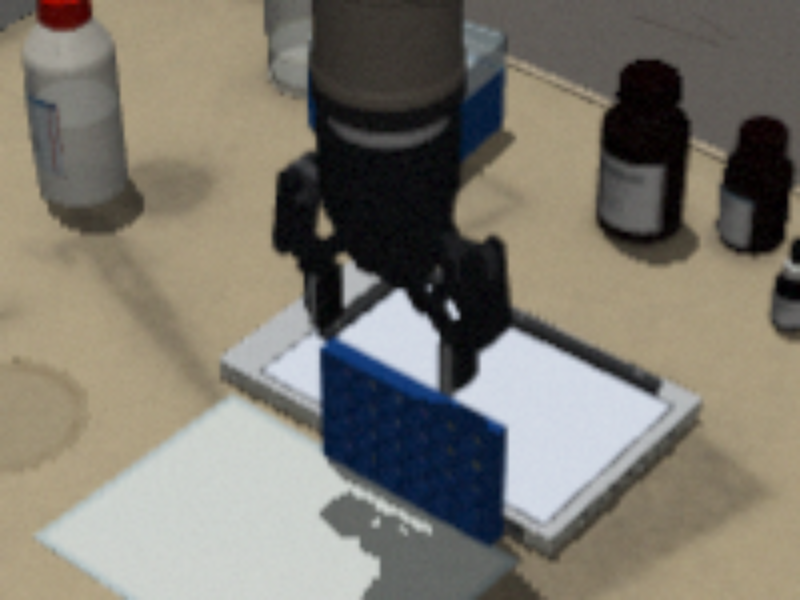

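The plate stands upright against the front. The fingers sit a few mm left of its centre, so I'll shift right, go behind it and push it over.

```bash
python3 - <<'E'
from geo import *
r.move_straight(W(-.14,-.038,.107),speed=.1)
r.move_straight(W(-.14,-.038,.042),speed=.1); rep()
h=r.move_straight(W(-.11,-.038,.042),speed=.05,max_force=6); rep(h)
for X in np.arange(-.106,-.077,.004):
    h=r.move_straight(W(X,-.038,.042),speed=.03,max_force=8); rep(h)
    if h: break
r.move_straight(W(-.15,-.038,.06),speed=.1); rep()
snap("scene","c6.png",(225,150,425,300),4)
E
```

```text
t=20.11 pos [-0.1395 -0.0381  0.0424] F [-0.72  0.02 -0.49]
False t=20.86 pos [-0.1103 -0.0379  0.0418] F [-0.31  0.84  0.26]
False t=21.14 pos [-0.1059 -0.038   0.042 ] F [ 0.13 -0.71  0.1 ]
False t=21.43 pos [-0.1019 -0.038   0.042 ] F [-0.35  0.28 -0.5 ]
False t=21.71 pos [-0.0977 -0.038   0.042 ] F [-0.29 -0.04  0.41]
False t=21.99 pos [-0.0937 -0.038   0.042 ] F [ 0.18  0.11 -0.01]
False t=22.27 pos [-0.0898 -0.038   0.042 ] F [-0.93  0.81  0.11]
False t=22.56 pos [-0.0858 -0.038   0.042 ] F [ 0.16  0.06 -0.37]
False t=22.84 pos [-0.0818 -0.038   0.042 ] F [0.17 0.21 0.68]
False t=23.12 pos [-0.0778 -0.038   0.042 ] F [-0.14 -0.18 -0.02]
t=24.02 pos [-0.1494 -0.0381  0.0601] F [ 0.92 -0.9   0.25]
```

View pics/c6.png

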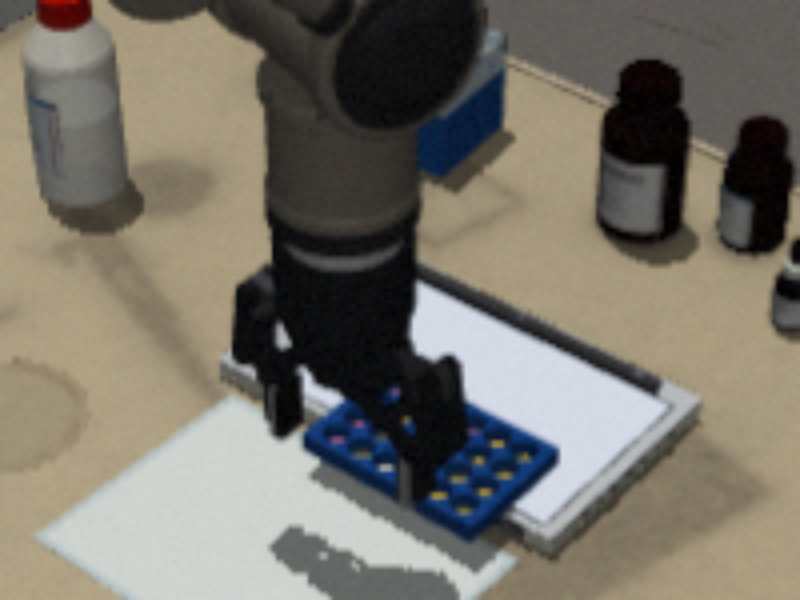

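The plate lies wells up on the box, overhanging the front by about 15 mm. Its top corners in the crop are near-left (305,440), near-right (470,522) and far-right (558,453). I'll compute its Y and push it to the back rail.

```bash
python3 - <<'E'
from geo import *
def bx(u,v):
    w=at("scene",((u+.5)/4-.5+225,(v+.5)/4-.5+150),.0309); return (Rb.T@(w[:2]-[BX,BY])).round(4)
P=[bx(305,437),bx(470,522),bx(558,453)]; print(P)
Yc=(P[0][1]+P[1][1])/2; print(Yc)
Yc=float(np.clip(Yc,-.05,-.034))
r.move_straight(W(-.15,Yc,.0085),speed=.1); rep()
h=r.move_straight(W(-.05,Yc,.0085),speed=.04,max_force=7); rep(h)
if not h: h=r.move_straight(W(-.025,Yc,.0085),speed=.02,max_force=6); rep(h)
E
```

```text
[array([-0.111 ,  0.0278]), array([-0.1077, -0.0934]), array([-0.0284, -0.0986])]
-0.032799999999999996
t=24.73 pos [-0.1497 -0.0341  0.0086] F [-0.25  0.9   0.02]
False t=27.38 pos [-0.05   -0.034   0.0086] F [ 0.46  0.01 -0.62]
True t=28.26 pos [-0.0328 -0.0337  0.0078] F [ 0.15 -0.14  0.45]
```

```bash
python3 - <<'E'
from geo import *
X=pos()[0]-.0003
for i in range(8):
    X+=.0005; r.move_straight(W(X,-.034,.0085),Q(),speed=.02)
    if F()[0]>5: break
rep(X)
r.move_straight(W(-.06,-.034,.0085),speed=.1)
r.move_straight(W(-.06,-.034,.10),speed=.15)
r.command_gripper(.04); print(r.read_state()["grip_width"])
j=r.read_state()["joint_positions"]; c=[]
for y in(np.pi/2,-np.pi/2):
    k=planner.solve_ik(W(.019,-.135,.08),Q(y)); 
    if k is not None: c.append((np.abs(k-j).max(),y,k))
c.sort(key=lambda a:a[0]); print([(a[0],a[1]) for a in c]); y=c[0][1]
r.reach(W(.019,-.135,.08),Q(y)); rep()
h=r.move_straight(W(.019,-.135,.018),Q(y),speed=.06,max_force=4); rep("down",h)
snap("scene","c7.png",(225,130,425,280),4)
E
```

```text
-0.031062211733274274 t=29.26 pos [-0.0324 -0.034   0.0083] F [ 6.92 -0.03 -3.64]
0.039844350058345995
[(np.float64(1.461397138445205), -1.5707963267948966), (np.float64(4.6029897920349985), 1.5707963267948966)]
t=32.28 pos [ 0.0189 -0.1347  0.08  ] F [-0.54  0.12 -0.51]
down False t=33.47 pos [ 0.0194 -0.1351  0.0186] F [ 0.19 -0.26 -0.14]
```

View pics/c7.png

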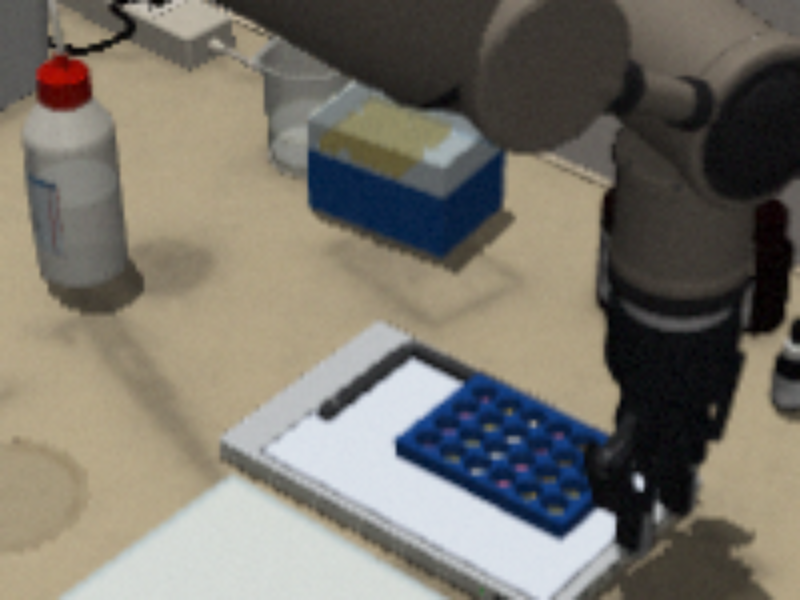

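The plate is flat and square against the back rail, and the gripper is beside its right edge. Next I push it left to the side rail, then re-seat it against the back.

```bash
python3 - <<'E'
from geo import *
q=Q(-np.pi/2)
h=r.move_straight(W(.019,-.07,.0175),q,speed=.035,max_force=8); rep(h)
if not h: h=r.move_straight(W(.019,-.045,.0175),q,speed=.02,max_force=6); rep(h)
Y=pos()[1]-.0003
for i in range(8):
    Y+=.0005; r.move_straight(W(.019,Y,.0175),q,speed=.02)
    if F()[1]>5: break
rep(Y)
E
```

```text
False t=35.52 pos [ 0.019  -0.07    0.0174] F [0.82 1.26 0.01]
True t=36.36 pos [ 0.0187 -0.0536  0.0171] F [ 0.06  2.32 -0.26]
-0.05292711958939335 t=36.86 pos [ 0.0188 -0.0535  0.0173] F [0.69 5.93 0.23]
```

```bash
python3 - <<'E'
from geo import *
q=Q(-np.pi/2)
r.move_straight(W(.019,-.085,.0175),q,speed=.08)
r.move_straight(W(.019,-.085,.10),q,speed=.15)
r.reach(W(-.07,.019,.10),Q()); 
r.move_straight(W(-.07,.019,.0175),Q(),speed=.08,max_force=5); rep()
h=r.move_straight(W(-.025,.019,.0175),Q(),speed=.02,max_force=5); rep(h)
X=pos()[0]-.0003
for i in range(8):
    X+=.0005; r.move_straight(W(X,.019,.0175),Q(),speed=.02)
    if F()[0]>5: break
rep(X)
r.move_straight(W(-.07,.019,.0175),speed=.08)
r.move_straight(W(-.07,.019,.12),speed=.15)
r.reach(W(-.25,-.05,.25),Q()); rep()
snap("top","c8.png",(255,170,390,260),5.5)
E
```

```text
t=40.59 pos [-0.0695  0.019   0.0181] F [-0.41 -0.12  0.42]
True t=42.30 pos [-0.0324  0.0192  0.0167] F [-0.14  0.57 -0.36]
-0.03071031667361685 t=43.30 pos [-0.0319  0.0191  0.0173] F [ 5.84  1.77 -3.63]
t=45.70 pos [-0.2495 -0.05    0.2493] F [-0.37  0.28  0.95]
```

View pics/c8.png

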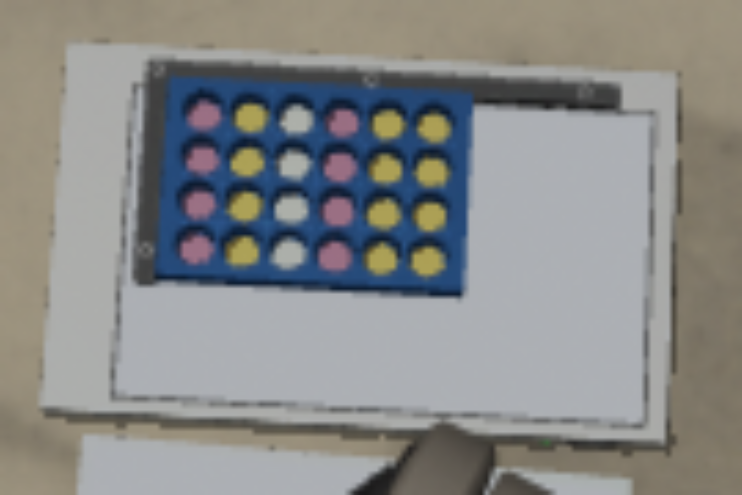

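The plate sits wells up, snug against both rails: its top-left corner is at (165,78), on the rails' inner corner. I'll hand it in.

```bash
python3 -c "
from workcell import r, imaging, planner, finish_job
r.hold(.3); print(finish_job())"
```

```text
the job is handed in; nothing more can be done
None
```

The plate was tipped over onto the panel, wells up, and pushed home; the last picture shows it snug against both rails. I handed the job in at about 46 s, with the contact forces I read staying below about 8 N; the hand-in returned no verdict.

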